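# Mark the pellet jar with a clip and hold the carousel with it at the front

### The job

Take the sprung clip off the edge of its little stand and clip it onto the upright tab on the lid of the tall jar on the carousel, to mark the jar in use. Then turn the carousel clockwise until the marked jar is lined up with the pointer that sticks out of the carousel's foot, and finish still holding the carousel there with the gripper, because it swings back if let go. Hold it by the carousel itself (its centre bar or a jar), not by the clip, and leave everything else on the shelf where it is.

Things in the scene. Friction and masses are not known exactly. Their poses are not given: they have to be found in the camera images.
- clip: grey sprung clip like a big clothes peg, 20 mm wide (y), 76 mm tall, about 70 g; starts upright, jaws down, clipped on the stand's edge. Pose of its -x half: origin at the foot of that half's flat jaw face (plane x = 0, z 0 to 16 mm), z up to the handles, x across the jaws to the other half. Between the halves it is empty up to z = 29 mm, so an edge can go in that deep; 16 to 18 mm is enough
- clip_pivot (a point): the clip's pivot, 36 mm above its foot, axis along y; axes of clip. The handles rise from here to 40 mm higher, leaning outward: 48 mm over their outer faces at the top when shut, 43 mm when on a 4 mm edge. Pinch them 30 mm above this point along x (spring up to 10 N; grip with 20 N); at the stop they are parallel, 28 mm over all, each half leans 0.25 rad, jaws about 12 mm apart
- clip_lever (a joint): opening angle of the clip's other half, rad: 0 jaws shut, about 0.14 clipped on a 4 mm edge, 0.5 fully open
- clip_jaw (a point): point on the clip's flat jaw face, 8 mm above its lower end, middle of its width; moves with clip, same axes. The round toe of the other half bears against the edge from across
- stand: small fixed dark wood stand: base 70 x 80 x 16 mm high, with an upright edge strip 4 mm thick (x), 56 mm long (y) rising from the base to 60 mm above the shelf. Origin under the centre of the base
- stand_edge (a point): middle of the top of the stand's strip, 60 mm above the shelf; axes of stand. The clip starts with its jaw face on the -x side of the strip and its lower end 18 mm below this point
- turntable (a point): turning part: dark wood disc 250 mm across, top 35 mm above the shelf, three clear jars with green lids locked on it 85 mm from the axis, and a centre post with grip bar. Origin on the axis, 18 mm above the shelf, z up. The tall round jar (68 mm across, lid top at 139 mm) is at its -x; a square and a bellied low jar (tabs up to 110 mm) at 60 degrees either side of its +x
- jar_tab (a point): middle of the top edge of the upright tab on the tall jar's lid; axes of turntable. The tab is 4 mm thick (y), 56 mm long (x, radial) and 26 mm high; this edge is 165 mm above the shelf
- grip_bar (a point): middle of the top of the dark wood grip bar at the centre of the carousel, on the turning axis, 173 mm above the shelf; axes of turntable. The bar is 60 mm long (x, pointing at the tall jar), 12 mm thick (y), 32 mm high, on a 20 mm post
- carousel (a joint): angle of the turntable on its foot, rad; 0 when the tall jar is in line with the pointer, grows counterclockwise seen from above; starts between 0.7 and 1.4. A weak spring draws it back towards 1.05 (0.13 N m at 0, friction 0.06 N m), so it stays where it starts but swings back from 0 if let go
- foot: fixed black plastic foot disc of the carousel, 200 mm across, 18 mm high, with a pointer bar sticking out along its -x; origin on the turning axis at shelf height
- pointer (a point): tip end of the pointer, 160 mm from the turning axis along the foot's -x, 14 mm above the shelf; it looks out from under the turntable roughly towards the robot
- bowl: white ceramic rabbit bowl, 136 mm across, 55 mm high; a bystander; origin at its underside
- chew_block: wooden chew block 70 x 40 x 30 mm; a bystander; origin at its underside
- comb: steel grooming comb lying flat, 160 x 26 x 4 mm, long side along its x; a bystander; origin at its underside
- scoop: grey plastic litter scoop: open pan 110 x 100 x 35 mm with a handle to 172 mm along its -x; a bystander; origin at its underside
- spray: white bottle, 60 mm across, 110 mm high; a bystander; origin at its underside
- tin: tin, 72 mm across, 70 mm high; a bystander; origin at its underside

How it is judged (in metres and radians):
On the way, in this order (a step that is already met when the one before it is completed fails the run):
1. the clip sits on the tall jar's tab and has been let go (value of joint clip_lever between 0.08 and 0.3 rad and x of clip_jaw in the frame of jar_tab between -0.034 and 0.034 m and y of clip_jaw in the frame of jar_tab between -0.01 and 0.01 m and z of clip_jaw in the frame of jar_tab below -0.003 m and contact force between clip and carousel above 1 N and contact force between the fingers and clip below 0.3 N), for 0.2 s.
2. the marked jar is at the pointer, held by the gripper (all of step 1 and value of joint carousel between -0.09 and 0.09 rad and velocity of joint carousel between -0.05 and 0.05 rad/s and contact force between the fingers and carousel above 1 N), for 0.2 s.
At the end, for the whole second after the job is handed in: The clip, untouched, grips the tall jar's tab (jaws 0.08 to 0.3 rad open, over 1 N, jaw point at least 3 mm below the tab's top and between its ends); the carousel is still within 0.09 rad of the pointer, and the fingers press on the turntable or what is fixed to it with over 1 N (all of step 2); the arm keeps its last pose, push and grip.
It fails at once if the carousel is brought round before the jar is marked (value of joint carousel below 0.3 rad and distance between clip_jaw and jar_tab above 0.06 m).
It fails at once if a bystander is pushed away (distance of any of bowl, chew_block, comb, scoop, spray, tin from where it was at the start of the episode above 0.03 m).
It also fails if it takes over 46 s, if anything falls off the work surface, if the arm or the gripper's body presses on something with over 40 N, if the wrist force passes 120 N, or if a joint passes its speed limit or range.

### The arm

A 6-joint arm with a two-finger parallel gripper is mounted at the origin on the work surface. World frame = base frame: x ahead of the robot, y to its left, z up, the work surface at z = 0. Lengths are in mm, angles in rad, forces in N, time in s.
With the tool pointing down it reaches from about 300 to 775 mm from the base axis. Payload 14.6 kg.
Tool frame: the origin (TCP) lies at the very end of the fingers, on their centre line; the grasp point (between the pads) lies 19 mm behind it; z points along the fingers, y is the line along which they close (so a half turn about z gives the same grasp; the last joint's range is limited). The gripper opens to 94 mm and grips with 3 to 60 N. Pads are 16 mm wide; open, the fingers measure 119 mm over their backs; the gripper's body (75 mm by 177 mm) begins 78 mm behind the grasp point.
Start: joints at [1.272, 0.3, 1.521, -0, 1.321, -0.067], TCP at [126.349, 535.28, 181.646] pointing down, gripper open.
Joint ranges: [-3.03, 3.03], [-0.79, 2.21], [0.23, 2.52], [-1.04, 4.18], [0, 3.07], [-2.55, 2.55]. Speed limits (rad/s): [2.22, 2.22, 2.57, 3.14, 3.14, 3.14].

### API

Orientations are given as [roll, pitch, yaw] about the fixed x, y, z axes, in that order (R = Rz(yaw) Ry(pitch) Rx(roll)).
In Python, from cell import manip, camera, get_calibration gives the robot as it stands. The module is installed in compiled form; this text tells all that it offers.
- The arm moves only by the tool jog_arm, never from a script. Its argument "plan" is one flat list of numbers, 6 for each row, row after row: the shift along the world's x, y, z in m, then the turn, a rotation vector about the world's x, y, z in degrees. A call has 1 to 20 rows; each row is the pose to reach, as a shift and turn from the pose commanded when the call began; what a row does not reach only later rows make up. A row lasts 1/10 s, in which the tool goes at most 50 mm and 8.59 degrees, less where a joint would pass 70% of its speed; a pose out of reach is approached as far as the arm can. A call with a gripper value outside its range is refused whole. "claw" is the finger opening in m, from 0 to 0.094, set as the call begins (left out, the last holds). The fingers move at their own pace and stop on an object; "force" is the grip in N (left out, the last holds). Time passes only in rows, so rows that repeat a pose let the fingers close. It gives the time, the measured TCP pose, the force, the opening and the grip force at its end, in the units of the state.
- manip.read_state(): the state, without advancing time (a new reading comes with each control period).
- camera(name): name is "scene" or "top"; returns (picture, depth): 480x640x3 uint8, red, green, blue; 480x640 float32, mm along the optical axis (not along the pixel's ray), 0 where there is no reading.
- get_calibration(name): a dict with "fx", "fy", "cx", "cy" (pixels), "origin" and "attitude" of the camera in the world. Camera axes: x right, y down, z forward; pixel columns grow to the right and rows downward; lengths in mm; the calibration is good to about 2 mm. A picture is of the moment at which its call begins. get_calibration takes no time and is no camera call.
- manip.sign_off(): hands the job in; it is judged then, once.
The state is a dict: "clock": time; "joints": joint angles; "qd": joint speeds; "effort": joint torques, N m; "eef_pos": TCP position; "eef_rot": TCP orientation; "wrist_force": force on the tool from outside, world axes, zero at the start; "moment": the same for the moment, N m; "finger_gap": finger opening in mm; "finger_force": force on a finger pad.
Only numpy, scipy, OpenCV 4.12 (cv2) and the standard library are available. Lean on these libraries where they do the work, as an engineer would, in place of code of your own. Each camera call takes 0.05 s, during which the arm holds its last target. There are 200 camera calls.

## Working session

There is one attempt and no reset: what is moved stays moved. The work goes in short steps, Python scripts to look and compute and a tool call to move; the robot and the scene stay as the last step left them, time stands still between calls to the robot, and variables do not carry over. Pictures are saved under pics/ and viewed, at most 10 in all, crops included, and the job is handed in when it is done.

Besides the shell and the picture viewer there is one more tool, called by a JSON object that holds its "method" and its "body". jog_arm: Moves the arm, as the interface text tells. Its arguments: {"type":"object","properties":{"plan":{"type":"array"},"claw":{"type":"number"},"force":{"type":"number"}},"required":["plan"]}

```bash
mkdir -p pics
cat > h.py <<'E'
import numpy as np, cv2
from cell import manip, camera, get_calibration
from scipy.spatial.transform import Rotation as Ro
def cal(n):
    c=get_calibration(n); return c
def grab(n):
    p,d=camera(n); np.savez('last_'+n+'.npz',p=p,d=d); return p,d
def att(c):
    a=np.array(c['attitude'],float)
    return a if a.shape==(3,3) else (Ro.from_euler('xyz',a).as_matrix() if a.size==3 else Ro.from_quat(a).as_matrix())
def cloud(n,d):
    c=cal(n); v,u=np.mgrid[:480,:640]
    P=np.stack([(u-c['cx'])/c['fx']*d,(v-c['cy'])/c['fy']*d,d],-1)
    return P@att(c).T+np.array(c['origin'])
E
python3 - <<'E'
from h import *
for n in('scene','top'):
    p,d=grab(n); print(cal(n)); cv2.imwrite(f'pics/{n}0.png',p[...,::-1])
print(manip.read_state())
E
```

```text
{'fx': 488.08500552700855, 'fy': 488.08500552700855, 'cx': 311.4928914926964, 'cy': 249.03580589446227, 'origin': array([1299.92522995,  559.3962211 ,  917.12234913]), 'attitude': array([-2.30004075e+00, -1.68582182e-03,  2.22287100e+00])}
{'fx': 542.5222431868477, 'fy': 542.5222431868477, 'cx': 308.49031655611486, 'cy': 251.12238888287928, 'origin': array([ 403.95579301,  -15.75110542, 1492.26645252]), 'attitude': array([-3.02374249,  0.00316176, -1.56220203])}
{'clock': 0.1, 'joints': array([ 1.27237329e+00,  3.00372321e-01,  1.52151387e+00,  1.74795499e-05,
        1.32068498e+00, -6.65672477e-02]), 'qd': array([-1.26726321e-04, -9.62047948e-05, -1.41607361e-03, -3.79417160e-04,
       -3.53782123e-04,  1.89579949e-03]), 'effort': array([ 3.60776845e-03, -5.32643402e+01, -3.53289235e+01,  7.10548251e-02,
        2.33801227e-02, -1.57870609e-04]), 'eef_pos': array([126.28738277, 535.04597067, 181.16895264]), 'eef_rot': array([-3.14061742e+00, -8.19833565e-05,  2.90973249e+00]), 'wrist_force': array([-0.14245132, -0.22687051, -0.88396622]), 'moment': array([-0.013646  , -0.01432996, -0.0269144 ]), 'finger_force': 0.0, 'finger_gap': 93.97465406706068}
```

View pics/top0.png

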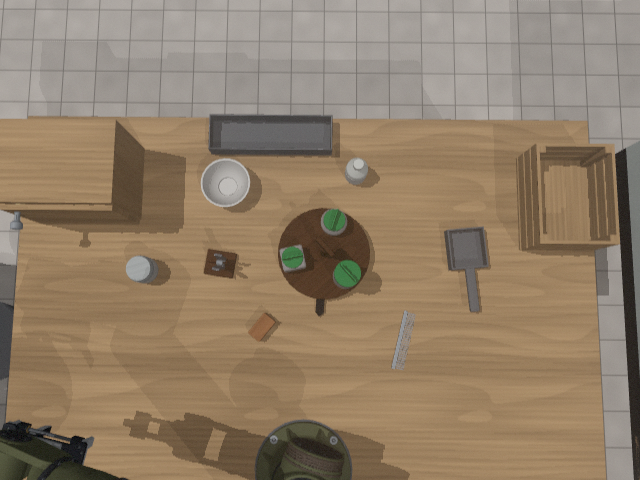

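View pics/scene0.png

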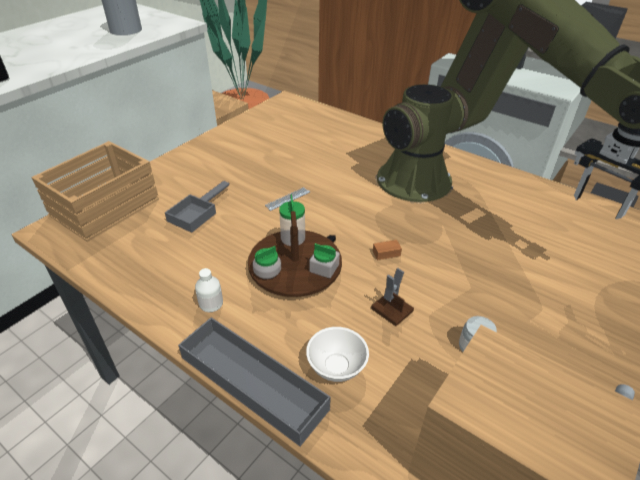

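Top view: carousel about (324,253), tall jar (347,274), pointer tip (320,313), stand with clip (221,263), bowl (226,183), block (263,327). Now measuring from the depth clouds.

Run:
```python
from h import *
out=[]
f=np.load('last_top.npz'); p,d=f['p'],f['d']; W=cloud('top',d)
print('table z',np.median(W[330:360,300:340,2]))
def pr(name,m):
    Q=W[m]; print(name,len(Q),Q.mean(0).round(1),Q.min(0).round(1),Q.max(0).round(1))
    return Q
v,u=np.mgrid[:480,:640]
def box(u0,u1,v0,v1): return (u>=u0)&(u<=u1)&(v>=v0)&(v<=v1)
r=lambda Q:(cv2.minAreaRect(Q[:,:2].astype(np.float32)))
z=W[...,2]
Q=pr('disc',box(270,375,200,305)&(z>25)&(z<45)); print(cv2.minEnclosingCircle(Q[:,:2].astype(np.float32)))
Q=pr('lid',box(325,370,255,295)&(z>130)&(z<150)); print(cv2.minEnclosingCircle(Q[:,:2].astype(np.float32)))
Q=pr('tab',box(325,370,255,295)&(z>152)); print(r(Q))
Q=pr('bar',box(305,345,235,262)&(z>160)); print(r(Q))
Q=pr('pointer',box(310,330,298,318)&(z>7)&(z<25)); print(r(Q))
Q=pr('standbase',box(195,245,240,285)&(z>9)&(z<25)); print(r(Q))
Q=pr('clip',box(195,245,240,285)&(z>80)); print(r(Q))
for nm,bx in dict(block=(245,280,308,345),tin=(120,160,250,290),spray=(340,372,150,190),bowl=(195,255,155,210)).items():
    pr(nm,box(*bx)&(z>15))
A=cv2.resize(p[235:290,190:250,::-1],None,fx=8,fy=8,interpolation=cv2.INTER_CUBIC)
f=np.load('last_scene.npz'); B=cv2.resize(f['p'][255:325,360:420,::-1],None,fx=6,fy=6,interpolation=cv2.INTER_CUBIC)[:440,:320]
cv2.imwrite('pics/crop0.png',np.hstack([A,B]))
```

```text
table z -0.027181780336036354
disc 4635 [568.9 -48.8  35. ] [ 447.8 -173.9   25. ] [696.8  73.5  44.7]
((572.0556030273438, -50.25579071044922), 125.0629653930664)
lid 520 [ 508.8 -106.8  139.1] [ 475.1 -139.5  131.4] [553.6 -58.8 148.9]
((518.9898681640625, -93.96878051757812), 49.35952377319336)
tab 67 [504.3 -91.1 303. ] [ 404.  -124.8  152.9] [ 551.6  -15.8 1492.3]
((482.0386657714844, -43.796722412109375), (89.04788208007812, 140.0159454345703), 37.78715133666992)
bar 128 [569.9 -49.6 182.3] [404.  -72.8 161.4] [ 595.   -15.8 1492.3]
((498.1212158203125, -45.5979118347168), (46.78053283691406, 191.94650268554688), 86.11031341552734)
pointer 122 [428.6 -40.2  13.4] [402.4 -66.6   7.1] [448.7 -17.5  24.3]
((425.4374694824219, -42.329689025878906), (45.96070098876953, 49.10873031616211), 0.6619172096252441)
standbase 545 [541.7 231.5  15.5] [490.3 166.    9. ] [599.9 283.6  23.7]
((546.0247802734375, 224.1387939453125), (125.24407958984375, 101.24404907226562), 85.12638092041016)
clip 114 [532.1 212.6 163.2] [404.  -15.8  80.7] [ 557.4  234.9 1492.3]
((482.9812927246094, 106.35704040527344), (287.8416748046875, 42.05837631225586), 65.40303802490234)
block 408 [372.1 112.5  54.8] [334.7 -15.8  16.9] [ 409.2  149.8 1492.3]
tin 701 [519.4 425.2  85.3] [404.  -15.8  16. ] [ 557.7  471.  1492.3]
spray 477 [ 786.8 -134.2   85.1] [ 404.  -165.5   18.9] [ 827.7  -15.8 1492.3]
bowl 1422 [762.6 220.4  52.7] [404.  -15.8  15. ] [ 825.9  284.5 1492.3]Traceback (most recent call last):
  File "<stdin>", line 23, in <module>
    return _nx.concatenate(arrs, 1, dtype=dtype, casting=casting)
           ~~~~~~~~~~~~~~~^^^^^^^^^^^^^^^^^^^^^^^^^^^^^^^^^^^^^^^
ValueError: all the input array dimensions except for the concatenation axis must match exactly, but along dimension 0, the array at index 0 has size 440 and the array at index 1 has size 420
```

Run:
```python
from h import *
f=np.load('last_top.npz'); p,d=f['p'],f['d']; W=cloud('top',d)
v,u=np.mgrid[:480,:640]; z=W[...,2]; ok=d>0
def box(u0,u1,v0,v1): return (u>=u0)&(u<=u1)&(v>=v0)&(v<=v1)&ok
def pca(n,m,W=W):
    Q=W[m]; c=np.median(Q,0); A=Q[:,:2]-Q[:,:2].mean(0); w,V=np.linalg.eigh(A.T@A/len(A)); a=V[:,1]
    print(n,len(Q),'mean',Q.mean(0).round(1),'med',c.round(1),'ang',np.degrees(np.arctan2(a[1],a[0])).round(1),'ext',np.ptp(A@V,axis=0).round(1),'std',np.sqrt(w).round(1))
pca('tab',box(325,370,255,295)&(z>155)&(z<175))
pca('bar',box(305,345,235,262)&(z>165)&(z<182))
pca('pointer',box(312,328,300,318)&(z>11)&(z<18))
pca('base',box(195,245,240,285)&(z>14)&(z<18))
pca('strip',box(195,245,240,285)&(z>50)&(z<68))
pca('clip',box(195,245,240,285)&(z>80)&(z<125))
f=np.load('last_scene.npz'); pS,dS=f['p'],f['d']; S=cloud('scene',dS); zs=S[...,2]; okS=dS>0
x,y=S[...,0],S[...,1]
near=okS&(x>490)&(x<600)&(y>165)&(y<290)
pca('S base',near&(zs>14)&(zs<18),S); pca('S strip',near&(zs>50)&(zs<63),S); pca('S clip',near&(zs>82)&(zs<125),S)
pca('S cliptop',near&(zs>108)&(zs<125),S)
n2=okS&(x>440)&(x<700)&(y>-180)&(y<80)
pca('S bar',n2&(zs>165)&(zs<182)&(np.hypot(x-572,y+50)<45),S)
pca('S tab',n2&(zs>152)&(zs<172)&(np.hypot(x-572,y+50)>48),S)
A=cv2.resize(p[235:290,190:245,::-1],(400,400),interpolation=cv2.INTER_CUBIC)
B=cv2.resize(pS[260:330,362:422,::-1],(400,400*7//6),interpolation=cv2.INTER_CUBIC)[:400]
cv2.imwrite('pics/crop0.png',np.hstack([A,B]))
```

```text
tab 55 mean [ 515.6 -100.3  164.7] med [ 512.6 -103.   165.4] ang -135.7 ext [ 7.2 89.8] std [ 1.7 26.1]
bar 122 mean [571.6 -49.8 172.3] med [571.2 -50.5 172.3] ang -137.4 ext [12.5 58.2] std [ 3.6 17.1]
pointer 85 mean [428.  -40.3  14.1] med [426.7 -39.4  14. ] ang -179.5 ext [21.8 40.5] std [ 6.3 10.8]
base 232 mean [541.4 229.5  15.9] med [538.8 224.4  15.8] ang 78.4 ext [71.4 81.1] std [22.  25.6]
strip 52 mean [541.1 227.   58.6] med [542.7 217.4  59. ] ang 80.4 ext [29.6 54.2] std [ 5.9 16.7]
clip 108 mean [537.8 223.1 102. ] med [540.1 222.9 104.8] ang 171.6 ext [20.  41.8] std [ 5.9 13.6]
S base 345 mean [555.6 238.3  15.9] med [557.8 241.3  16. ] ang 108.9 ext [71.5 97.3] std [16.1 25.2]
S strip 104 mean [548.4 235.2  56.6] med [548.1 232.8  56.6] ang 103.2 ext [30.3 51.7] std [ 7.8 13.1]
S clip 219 mean [540.2 225.6 102.1] med [531.4 226.6 102.7] ang 172.2 ext [22.2 44.3] std [ 6.2 15.7]
S cliptop 79 mean [539.2 225.3 114.8] med [526.2 226.  114.6] ang 173.1 ext [22.  44.5] std [ 6.2 17.7]
S bar 83 mean [577.8 -46.3 171.9] med [579.7 -46.2 172.1] ang -137.5 ext [12.  60.1] std [ 3.5 18.1]
S tab 23 mean [ 517.4 -101.7  164.1] med [519.9 -99.5 165.4] ang -138.0 ext [ 3.6 52.7] std [ 1. 15.]
```

View pics/crop0.png

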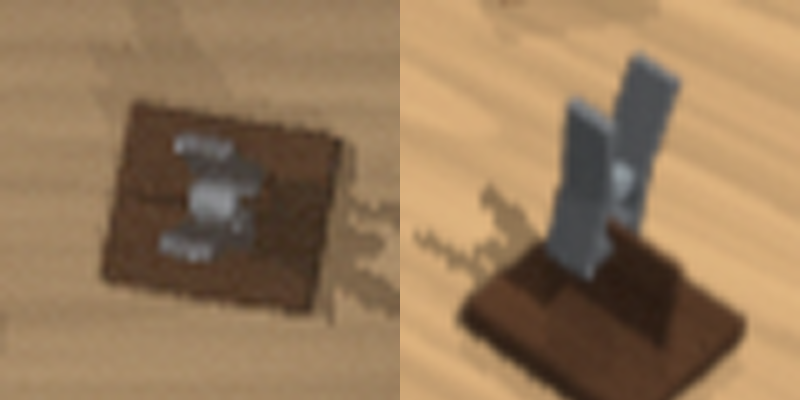

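Left: the clip seen from above, its x roughly along world x (‑8°), on the strip of the stand; right: the same from the scene camera, handles up. All measured heights fit (165, 173, 139, 35, 16 mm). Carousel angle is about 0.81 rad. Moving above the clip.

{"method": "jog_arm", "body": {"plan": [0.4137, -0.3105, 0.02, 0, 0, -84.7, 0.4137, -0.3105, 0.02, 0, 0, -84.7, 0.4137, -0.3105, 0.02, 0, 0, -84.7, 0.4137, -0.3105, 0.02, 0, 0, -84.7, 0.4137, -0.3105, 0.02, 0, 0, -84.7, 0.4137, -0.3105, 0.02, 0, 0, -84.7, 0.4137, -0.3105, 0.02, 0, 0, -84.7, 0.4137, -0.3105, 0.02, 0, 0, -84.7, 0.4137, -0.3105, 0.02, 0, 0, -84.7, 0.4137, -0.3105, 0.02, 0, 0, -84.7, 0.4137, -0.3105, 0.02, 0, 0, -84.7, 0.4137, -0.3105, 0.02, 0, 0, -84.7, 0.4137, -0.3105, 0.02, 0, 0, -84.7, 0.4137, -0.3105, 0.02, 0, 0, -84.7, 0.4137, -0.3105, 0.02, 0, 0, -84.7, 0.4137, -0.3105, 0.02, 0, 0, -84.7], "claw": 0.066}}

```text
clock: 1.7
eef_pos: [539.5, 225.5, 201.9]
eef_rot: [3.141, -0.0, 1.433]
wrist_force: [-0.8, 1.2, 0.2]
finger_gap: 66.1
finger_force: 0.0
```

{"method": "jog_arm", "body": {"plan": [0.0005, -0.001, -0.04, 0, 0, 0, 0.0005, -0.001, -0.072, 0, 0, 0, 0.0005, -0.001, -0.072, 0, 0, 0, 0.0005, -0.001, -0.072, 0, 0, 0, 0.0005, -0.001, -0.072, 0, 0, 0]}}

```text
clock: 2.2
eef_pos: [541.3, 224.2, 131.8]
eef_rot: [3.139, -0.001, 1.432]
wrist_force: [-0.4, 0.2, 0.3]
finger_gap: 65.6
finger_force: 0.0
```

Run:
```python
from h import *
print(manip.read_state()['eef_pos'].round(1))
p,d=grab('scene')
cv2.imwrite('pics/s1.png',cv2.resize(p[190:330,310:480,::-1],None,fx=4,fy=4,interpolation=cv2.INTER_CUBIC))
```

```text
[541.3 224.2 131.8]
```

View pics/s1.png

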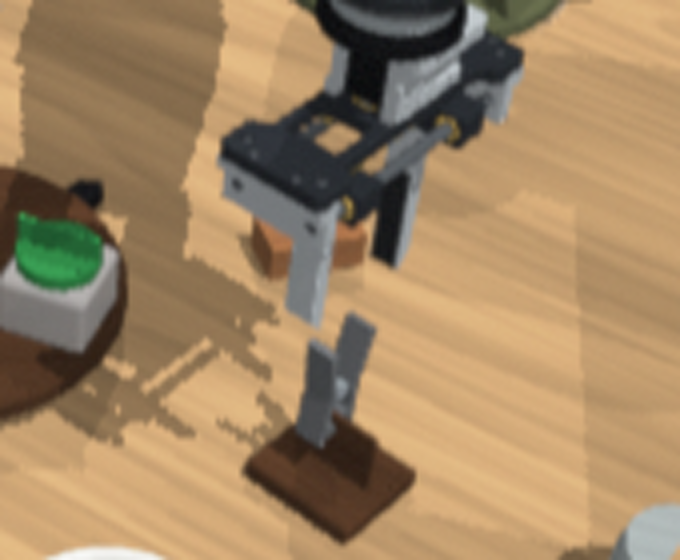

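The picture shows both fingers straddling above the clip, in line with the handles (near fingertip (312,322), handle tops (320,343) and (358,318)). A quick numeric check of the centring.

Run:
```python
from h import *
c=cal('scene');f=np.load('last_scene.npz');S=cloud('scene',f['d'])
def pj(P):
    q=att(c).T@(np.array(P)-c['origin']); u=q[0]/q[2]*c['fx']+c['cx'];v=q[1]/q[2]*c['fy']+c['cy']; return ((u-310)*4,(v-190)*4)
a=np.radians(-8); ex=np.array([np.cos(a),np.sin(a),0]); ey=np.array([-np.sin(a),np.cos(a),0])
T=np.array([541.3,224.2,131.8])
print('tips in',[np.round(pj(T+s*ex*33)) for s in(1,-1)],'out',[np.round(pj(T+s*ex*45.5)) for s in(1,-1)])
print('clip tops exp',[np.round(pj(np.array([541.3,224.2,118])+s*ex*21.5)) for s in(1,-1)])
x,y,z=S[...,0],S[...,1],S[...,2]
for n,lo,hi in(('clip',84,124),('fing',133,170)):
    m=(f['d']>0)&(z>lo)&(z<hi)&(np.hypot(x-541,y-224)<50)
    Q=(S[m]-T); A=Q@ex;B=Q@ey
    for s in(1,-1):
        k=A*s>5
        if k.sum(): print(n,s,k.sum(),np.percentile(A[k],[2,50,98]).round(1),np.percentile(B[k],[2,50,98]).round(1))
```

```text
tips in [array([304., 349.]), array([375., 293.])] out [array([290., 360.]), array([388., 283.])]
clip tops exp [array([314., 356.]), array([360., 319.])]
clip 1 95 [ 9.7 15.6 19. ] [-9.9  1.1 10.2]
clip -1 110 [-23.8 -15.5  -9.5] [-9.9  1.5 10.5]
fing 1 21 [35.  43.8 47.1] [-9.7  6.5  9.8]
fing -1 39 [-40.4 -33.1 -30.3] [-8.7  2.7 10.1]
```

Run:
```python
from h import *
f=np.load('last_scene.npz');d=f['d'];S=cloud('scene',d)
for u in (384,387,390,407,409):
    print(u,[(v,*S[v,u].round(0).astype(int)) for v in range(248,290,3)])
print(manip.read_state()['finger_gap'])
```

```text
384 [(248, np.int64(623), np.int64(229), np.int64(260)), (251, np.int64(584), np.int64(211), np.int64(214)), (254, np.int64(587), np.int64(213), np.int64(208)), (257, np.int64(586), np.int64(213), np.int64(199)), (260, np.int64(583), np.int64(213), np.int64(189)), (263, np.int64(586), np.int64(216), np.int64(183)), (266, np.int64(585), np.int64(216), np.int64(173)), (269, np.int64(587), np.int64(218), np.int64(167)), (272, np.int64(437), np.int64(147), np.int64(-2)), (275, np.int64(446), np.int64(153), np.int64(-2)), (278, np.int64(456), np.int64(159), np.int64(-2)), (281, np.int64(467), np.int64(165), np.int64(0)), (284, np.int64(475), np.int64(170), np.int64(-2)), (287, np.int64(488), np.int64(178), np.int64(2))]
387 [(248, np.int64(627), np.int64(237), np.int64(268)), (251, np.int64(625), np.int64(237), np.int64(258)), (254, np.int64(589), np.int64(221), np.int64(215)), (257, np.int64(587), np.int64(221), np.int64(204)), (260, np.int64(587), np.int64(222), np.int64(196)), (263, np.int64(590), np.int64(224), np.int64(191)), (266, np.int64(586), np.int64(224), np.int64(179)), (269, 
[... 1830 characters left out ...]
4(235), np.int64(184)), (251, np.int64(510), np.int64(237), np.int64(176)), (254, np.int64(512), np.int64(239), np.int64(169)), (257, np.int64(345), np.int64(172), np.int64(0)), (260, np.int64(354), np.int64(178), np.int64(-2)), (263, np.int64(368), np.int64(185), np.int64(1)), (266, np.int64(376), np.int64(190), np.int64(-1)), (269, np.int64(390), np.int64(197), np.int64(2)), (272, np.int64(399), np.int64(202), np.int64(1)), (275, np.int64(409), np.int64(207), np.int64(2)), (278, np.int64(416), np.int64(212), np.int64(-1)), (281, np.int64(427), np.int64(218), np.int64(-1)), (284, np.int64(440), np.int64(224), np.int64(3)), (287, np.int64(445), np.int64(228), np.int64(-2))]
66.11462795159615
```

Run:
```python
from h import *
for n in('scene','top'):
    print(manip.read_state()['clock'],manip.read_state()['eef_pos'].round(1))
    p,d=grab(n);S=cloud(n,d);x,y,z=S[...,0],S[...,1],S[...,2]
    T=np.array([541,224,130]);a=np.radians(-8); ex=np.array([np.cos(a),np.sin(a),0]); ey=np.array([-np.sin(a),np.cos(a),0])
    m=(d>0)&(z>122)&(z<190)&(np.hypot(x-541,y-224)<60); Q=S[m]-T;A=Q@ex;B=Q@ey
    for s in(1,-1):
        k=A*s>5
        if k.sum():print(n,s,k.sum(),'z',np.percentile(S[m][k][:,2],[2,10,50]).round(),'A',np.percentile(A[k],[2,50,98]).round(1),'B',np.percentile(B[k],[2,50,98]).round(1))
```

```text
2.25 [541.3 224.2 131.7]
scene 1 88 z [160. 166. 177.] A [35.2 44.9 48.5] B [-9.4  4.9 10.1]
scene -1 105 z [156. 161. 174.] A [-43.5 -33.1 -29.8] B [-8.7  2.9 10.4]
2.3 [541.2 224.1 131.4]
```

Run:
```python
from h import *
f=np.load('last_scene.npz');d0=f['d'].copy()
p,d=grab('scene');s=manip.read_state();print(s['clock'],s['eef_pos'].round(1),s['joints'].round(3),s['qd'].round(3))
for dd in(d0,d):
    S=cloud('scene',dd); print([(u,v,*map(int,S[v,u])) for u,v in((384,266),(384,269),(384,272),(390,266),(390,269),(390,272),(407,254),(407,257),(407,260))])
cv2.imwrite('pics/s2.png',cv2.resize(p[190:330,310:480,::-1],None,fx=4,fy=4,interpolation=cv2.INTER_CUBIC))
```

```text
2.4 [541.  224.  130.8] [0.33  0.421 1.478 0.    1.241 0.469] [-0.002  0.007  0.005  0.002 -0.003  0.001]
[(384, 266, 588, 217, 177), (384, 269, 585, 217, 164), (384, 272, 439, 148, 1), (390, 266, 579, 227, 175), (390, 269, 578, 228, 166), (390, 272, 430, 161, 2), (407, 254, 509, 232, 164), (407, 257, 348, 168, 0), (407, 260, 359, 174, 0)]
[(384, 266, 585, 216, 174), (384, 269, 586, 217, 166), (384, 272, 438, 148, 0), (390, 266, 578, 227, 174), (390, 269, 576, 227, 164), (390, 272, 426, 159, -2), (407, 254, 509, 232, 164), (407, 257, 510, 234, 155), (407, 260, 356, 172, -2)]
```

Run:
```python
from h import *
c=cal('scene')
def pj(P):
    q=att(c).T@(np.array(P)-c['origin']); return (q[0]/q[2]*c['fx']+c['cx']).round(1),(q[1]/q[2]*c['fy']+c['cy']).round(1)
a=np.radians(76.7);ex=np.array([np.cos(a),np.sin(a),0])
T=np.array([126.3,535,181.2])
for dz in(0,27):
  print(dz,[pj(T+[0,0,dz]+s*ex*r) for s in(1,-1) for r in(47,59)])
im=cv2.imread('pics/scene0.png')[150:240,540:640]
cv2.imwrite('pics/s3.png',np.hstack([cv2.resize(im,None,fx=4,fy=4,interpolation=cv2.INTER_CUBIC),cv2.resize(cv2.imread('pics/s2.png'),(400,360))]))
```

```text
0 [(np.float64(612.2), np.float64(225.1)), (np.float64(617.2), np.float64(227.5)), (np.float64(575.2), np.float64(206.8)), (np.float64(570.7), np.float64(204.6))]
27 [(np.float64(617.0), np.float64(216.2)), (np.float64(622.0), np.float64(218.6)), (np.float64(579.2), np.float64(198.0)), (np.float64(574.6), np.float64(195.8))]
```

View pics/s3.png

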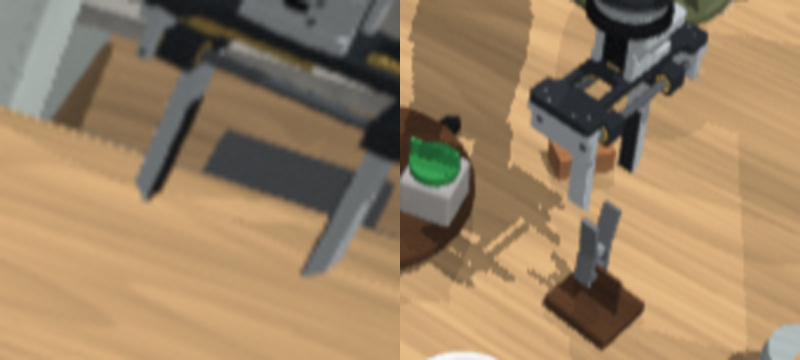

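The images put the fingertips about 25 mm higher than the reported TCP, both at the start and now. I'll settle that with a gentle touch on bare table beside the stand.

{"method": "jog_arm", "body": {"plan": [0, 0.05, 0, 0, 0, 0, 0, 0.1, 0, 0, 0, 0, 0, 0.105, 0, 0, 0, 0, 0, 0.105, -0.04, 0, 0, 0, 0, 0.105, -0.08, 0, 0, 0, 0, 0.105, -0.115, 0, 0, 0, 0, 0.105, -0.122, 0, 0, 0, 0, 0.105, -0.125, 0, 0, 0, 0, 0.105, -0.127, 0, 0, 0, 0, 0.105, -0.129, 0, 0, 0, 0, 0.105, -0.13, 0, 0, 0, 0, 0.105, -0.131, 0, 0, 0, 0, 0.105, -0.131, 0, 0, 0]}}

```text
clock: 3.7
eef_pos: [540.6, 328.8, -1.1]
eef_rot: [3.141, -0.0, 1.432]
wrist_force: [0.1, -0.5, 0.4]
finger_gap: 66.0
finger_force: 0.0
```

Run:
```python
from h import *
s=manip.read_state();print(s['eef_pos'].round(1),s['wrist_force'].round(1))
p,d=grab('scene');S=cloud('scene',d);T=s['eef_pos']
m=(d>0)&(np.hypot(S[...,0]-T[0],S[...,1]-T[1])<55)&(S[...,2]>8)&(S[...,2]<80)
z=S[m][:,2];print(len(z),np.percentile(z,[0,1,2,5,10,50]).round(1))
```

```text
[540.6 328.8  -1.1] [ 0.1 -0.5  0.4]
225 [ 8.8 11.2 13.7 22.6 28.7 51. ]
```

{"method": "jog_arm", "body": {"plan": [0, 0, -0.01, 0, 0, 0, 0, 0, -0.019, 0, 0, 0, 0, 0, -0.019, 0, 0, 0, 0, 0, -0.019, 0, 0, 0]}}

```text
clock: 4.15
eef_pos: [540.3, 328.7, -20.9]
eef_rot: [-3.141, 0.001, 1.432]
wrist_force: [0.1, -0.4, 0.2]
finger_gap: 66.0
finger_force: 0.0
```

{"method": "jog_arm", "body": {"plan": [0, 0, -0.002, 0, 0, 0, 0, 0, -0.002, 0, 0, 0]}}

```text
clock: 4.35
eef_pos: [540.5, 328.8, -22.4]
eef_rot: [-3.142, -0.0, 1.431]
wrist_force: [1.0, -0.4, 0.2]
finger_gap: 66.1
finger_force: 0.0
```

{"method": "jog_arm", "body": {"plan": [0, 0, -0.002, 0, 0, 0, 0, 0, -0.002, 0, 0, 0]}}

```text
clock: 4.55
eef_pos: [540.8, 328.9, -23.5]
eef_rot: [3.141, -0.0, 1.432]
wrist_force: [-3.6, -1.7, 7.2]
finger_gap: 66.3
finger_force: 3.8
```

Contact comes at reported z ≈ −23.5, so true tip z = reported + 23.4. The images also put the fingers about 4.5 mm to +x of the clip. Going back with both corrections and descending to true TCP z 89.

{"method": "jog_arm", "body": {"plan": [0, 0, 0.05, 0, 0, 0, 0, 0, 0.1, 0, 0, 0, 0, 0, 0.15, 0, 0, 0, 0, 0, 0.15, 0, 0, 0, -0.004, -0.05, 0.15, 0, 0, 0, -0.004, -0.1, 0.15, 0, 0, 0, -0.004, -0.1042, 0.15, 0, 0, 0, -0.004, -0.1042, 0.15, 0, 0, 0, -0.004, -0.1042, 0.15, 0, 0, 0, -0.004, -0.1042, 0.12, 0, 0, 0, -0.004, -0.1042, 0.09, 0, 0, 0, -0.004, -0.1042, 0.09, 0, 0, 0, -0.004, -0.1042, 0.09, 0, 0, 0]}}

```text
clock: 5.85
eef_pos: [536.6, 225.5, 66.0]
eef_rot: [-3.141, 0.0, 1.433]
wrist_force: [-0.1, 0.3, 0.6]
finger_gap: 65.8
finger_force: 0.0
```

Run:
```python
from h import *
s=manip.read_state();print(s['eef_pos'].round(1),s['wrist_force'].round(1))
p,d=grab('scene')
cv2.imwrite('pics/s4.png',cv2.resize(p[220:320,350:440,::-1],None,fx=6,fy=6,interpolation=cv2.INTER_CUBIC))
```

```text
[536.6 225.5  66. ] [-0.1  0.3  0.6]
```

View pics/s4.png

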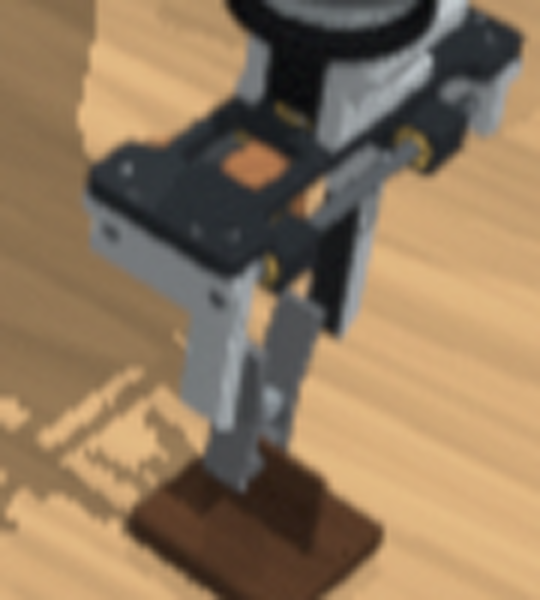

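The fingers straddle the handles with a gap on both sides. Pinching.

{"method": "jog_arm", "body": {"plan": [0, 0, 0, 0, 0, 0, 0, 0, 0, 0, 0, 0, 0, 0, 0, 0, 0, 0, 0, 0, 0, 0, 0, 0, 0, 0, 0, 0, 0, 0, 0, 0, 0, 0, 0, 0, 0, 0, 0, 0, 0, 0, 0, 0, 0, 0, 0, 0], "claw": 0.02, "force": 20}}

```text
clock: 6.7
eef_pos: [536.5, 224.6, 65.6]
eef_rot: [-3.142, -0.0, 1.431]
wrist_force: [-0.2, 0.1, -0.3]
finger_gap: 27.5
finger_force: 19.9
```

Fully open (27.5 mm, 19.9 N). Lifting and carrying above the tab.

{"method": "jog_arm", "body": {"plan": [0, 0, 0.03, 0, 0, 0, 0, 0, 0.07, 0, 0, 0, 0, 0, 0.11, 0, 0, 0, 0, 0, 0.15, 0, 0, 0, 0, -0.01, 0.16, 0, 0, -4, -0.0025, -0.04, 0.16, 0, 0, -10, -0.0075, -0.08, 0.16, 0, 0, -16, -0.0125, -0.12, 0.16, 0, 0, -22, -0.0175, -0.16, 0.16, 0, 0, -28, -0.02, -0.2, 0.16, 0, 0, -33, -0.0225, -0.24, 0.16, 0, 0, -37, -0.025, -0.27, 0.16, 0, 0, -40, -0.0275, -0.3, 0.16, 0, 0, -40, -0.0295, -0.32, 0.16, 0, 0, -40, -0.0295, -0.3305, 0.16, 0, 0, -40, -0.0295, -0.3305, 0.15, 0, 0, -40, -0.0295, -0.3305, 0.14, 0, 0, -40, -0.0295, -0.3305, 0.14, 0, 0, -40, -0.0295, -0.3305, 0.14, 0, 0, -40, -0.0295, -0.3305, 0.14, 0, 0, -40]}}

```text
clock: 8.7
eef_pos: [507.2, -105.4, 205.9]
eef_rot: [3.141, -0.0, 0.734]
wrist_force: [0.1, 0.2, -1.2]
finger_gap: 27.8
finger_force: 20.0
```

Run:
```python
from h import *
s=manip.read_state();print(s['eef_pos'].round(1),s['wrist_force'].round(1),s['finger_gap'])
p,d=grab('scene');S=cloud('scene',d);T=s['eef_pos']
cv2.imwrite('pics/s5.png',cv2.resize(p[130:250,240:360,::-1],None,fx=5,fy=5,interpolation=cv2.INTER_CUBIC))
a=np.radians(-48);ex=np.array([np.cos(a),np.sin(a),0]);ey=np.array([-np.sin(a),np.cos(a),0])
Q=S-np.array([509,-107,0]);A=Q@ex;B=Q@ey;z=S[...,2]
def st(n,m):
    if m.sum():print(n,m.sum(),'A',np.percentile(A[m],[2,50,98]).round(1),'B',np.percentile(B[m],[2,50,98]).round(1),'z',np.percentile(z[m],[2,50,98]).round(1))
k=(d>0)&(abs(A)<50)&(abs(B)<40)
print('T rel',((T-[509,-107,0])@ex).round(1),((T-[509,-107,0])@ey).round(1))
st('tab',k&(z>155)&(z<170)&(abs(A)<8));
for lo in range(178,300,12): st(lo,k&(z>lo)&(z<lo+12))
```

```text
[ 507.2 -105.4  205.9] [ 0.1  0.2 -1.2] 27.816353721685363
T rel -2.4 -0.2
tab 23 A [-0.1  1.5  3.4] B [-22.2  15.4  30.9] z [157.  164.7 167.3]
178 42 A [-21.3   6.9  20.2] B [-5.   9.7 13.3] z [180.4 186.2 189.3]
190 51 A [-21.4  -9.   17.3] B [-6.6  7.4 14.7] z [190.1 194.1 200.9]
202 37 A [-17.3  -0.9  14.4] B [-4.8  8.9 13.2] z [203.3 209.7 213.8]
214 41 A [-13.6  -1.8  11.7] B [-6.8  7.8 14.5] z [214.2 217.7 225.8]
226 33 A [-22.5   8.6  19.4] B [-0.9  9.9 13.7] z [226.9 233.4 237.4]
238 63 A [-26.6  -9.7  23.1] B [ 2.2  8.9 13.6] z [238.5 243.3 249.5]
250 69 A [-26.7  -9.5  22.8] B [-10.3   8.3  13.3] z [251.  254.6 261.6]
262 45 A [-26.8 -15.4  24.5] B [-3.5  9.2 13.9] z [262.4 267.6 273.5]
274 43 A [-26.9 -15.3  24.3] B [-0.3 10.1 13.5] z [274.8 279.3 285.1]
286 48 A [-27.3 -15.4  23.8] B [ 2.9  9.2 12.1] z [286.7 291.6 297.6]
298 47 A [-27.2 -15.5  23.2] B [-5.3  8.6 12.2] z [298.2 301.6 309.6]
```

View pics/s5.png

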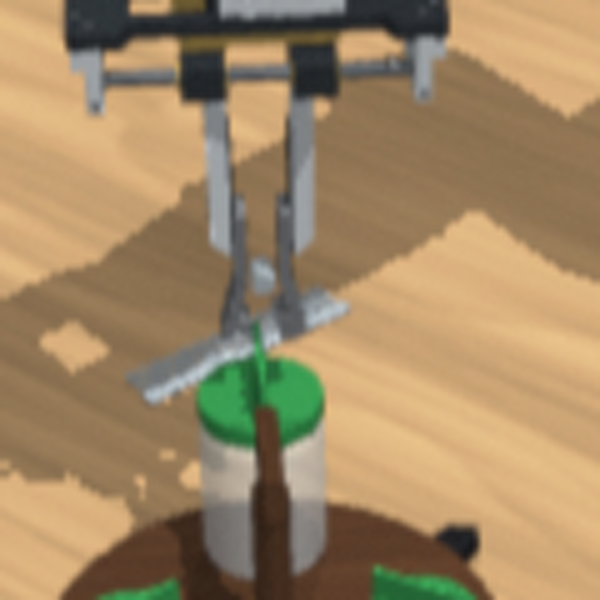

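The clip hangs open (jaws at (235,325) and (292,325)) with the tab (≈(260,330)) nearly centred between; a 2 mm correction, then down.

{"method": "jog_arm", "body": {"plan": [0.0013, -0.0015, 0, 0, 0, 0, 0.0013, -0.0015, -0.008, 0, 0, 0, 0.0013, -0.0015, -0.014, 0, 0, 0, 0.0013, -0.0015, -0.02, 0, 0, 0, 0.0013, -0.0015, -0.024, 0, 0, 0, 0.0013, -0.0015, -0.024, 0, 0, 0]}}

```text
clock: 9.35
eef_pos: [508.1, -107.4, 180.9]
eef_rot: [-3.141, 0.001, 0.733]
wrist_force: [0.3, 0.0, -0.4]
finger_gap: 27.7
finger_force: 20.0
```

{"method": "jog_arm", "body": {"plan": [0, 0, -0.004, 0, 0, 0, 0, 0, -0.008, 0, 0, 0, 0, 0, -0.0105, 0, 0, 0, 0, 0, -0.0105, 0, 0, 0, 0, 0, -0.0105, 0, 0, 0]}}

```text
clock: 9.85
eef_pos: [508.4, -107.4, 171.2]
eef_rot: [3.142, -0.0, 0.733]
wrist_force: [0.4, -0.1, -0.5]
finger_gap: 27.5
finger_force: 20.0
```

Run:
```python
from h import *
s=manip.read_state();print(s['eef_pos'].round(1),s['wrist_force'].round(1),s['finger_gap'])
p,d=grab('scene')
cv2.imwrite('pics/s6.png',cv2.resize(p[150:250,240:350,::-1],None,fx=6,fy=6,interpolation=cv2.INTER_CUBIC))
```

```text
[ 508.4 -107.4  171.2] [ 0.4 -0.1 -0.5] 27.54935097140984
```

View pics/s6.png

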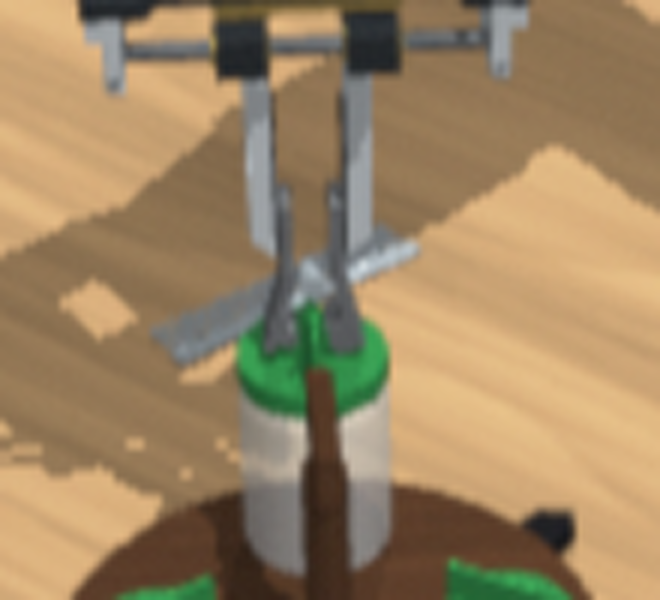

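The jaws (280,345) and (345,345) straddle the tab (312,320) with no contact force. Releasing.

{"method": "jog_arm", "body": {"plan": [0, 0, 0, 0, 0, 0, 0, 0, 0, 0, 0, 0, 0, 0, 0, 0, 0, 0, 0, 0, 0, 0, 0, 0, 0, 0, 0, 0, 0, 0, 0, 0, 0, 0, 0, 0, 0, 0, 0, 0, 0, 0, 0, 0, 0, 0, 0, 0], "claw": 0.068}}

```text
clock: 10.7
eef_pos: [508.4, -107.4, 171.1]
eef_rot: [-3.142, -0.0, 0.733]
wrist_force: [0.0, 0.9, 0.4]
finger_gap: 68.1
finger_force: 0.0
```

{"method": "jog_arm", "body": {"plan": [0, 0, 0.03, 0, 0, 0, 0, 0, 0.06, 0, 0, 0, 0, 0, 0.09, 0, 0, 0, 0, 0, 0.09, 0, 0, 0, 0, 0, 0.09, 0, 0, 0, 0, 0, 0.09, 0, 0, 0]}}

```text
clock: 11.3
eef_pos: [508.0, -107.3, 260.0]
eef_rot: [-3.14, 0.001, 0.733]
wrist_force: [-0.4, -0.6, -0.4]
finger_gap: 67.9
finger_force: 0.0
```

Run:
```python
from h import *
s=manip.read_state();print(s['eef_pos'].round(1),s['wrist_force'].round(1),s['finger_gap'])
p,d=grab('scene')
cv2.imwrite('pics/s7.png',cv2.resize(p[130:250,240:350,::-1],None,fx=5,fy=5,interpolation=cv2.INTER_CUBIC))
S=cloud('scene',d);x,y,z=S[...,0],S[...,1],S[...,2]
k=(d>0)&(np.hypot(x-572,y+50)<40)&(z>167)&(z<180);Q=S[k][:,:2];A=Q-Q.mean(0);w,V=np.linalg.eigh(A.T@A);a=V[:,1]
print('bar',Q.mean(0),np.degrees(np.arctan2(a[1],a[0])),np.ptp(A@V,axis=0))
k=(d>0)&(np.hypot(x-509,y+107)<35)&(z>170)&(z<235);Q=S[k]
for lo in range(170,235,10):
    m=(Q[:,2]>lo)&(Q[:,2]<lo+10);e=np.array([.669,-.743])
    if m.sum():
        t=(Q[m][:,:2]-[509,-107])@e;print(lo,m.sum(),t.min().round(1),t.max().round(1))
```

```text
[ 508.  -107.3  260. ] [-0.4 -0.6 -0.4] 67.85600097241465
bar [576.99836748 -46.91087059] -137.21657197909158 [12.03678412 58.93003615]
170 28 -13.0 15.1
180 42 -15.6 14.9
190 23 -18.5 14.9
200 22 -21.0 14.8
210 29 -24.0 16.9
220 12 13.2 18.4
```

View pics/s7.png

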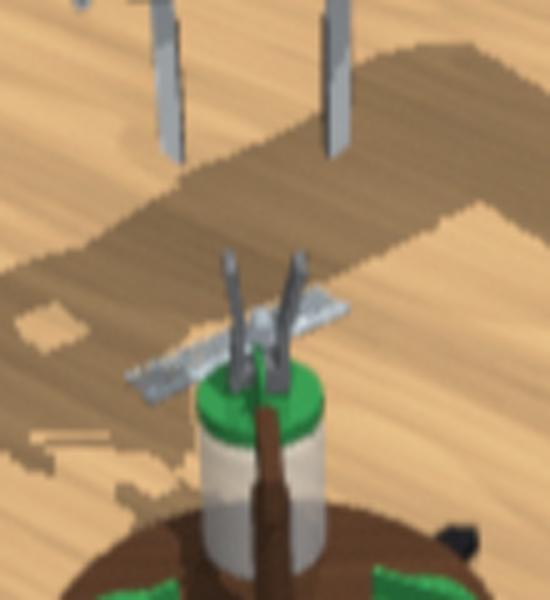

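The clip stands upright on the tab (handles (228,255) and (300,255)), free of the fingers. Move over the bar; meanwhile refine the pointer direction.

{"method": "jog_arm", "body": {"plan": [0.03, 0.03, 0, 0, 0, 0, 0.06, 0.055, 0, 0, 0, 0, 0.064, 0.0575, 0, 0, 0, 0, 0.064, 0.0575, 0, 0, 0, 0, 0.064, 0.0575, -0.03, 0, 0, 0, 0.064, 0.0575, -0.06, 0, 0, 0, 0.064, 0.0575, -0.08, 0, 0, 0, 0.064, 0.0575, -0.08, 0, 0, 0, 0.064, 0.0575, -0.08, 0, 0, 0]}}

```text
clock: 12.25
eef_pos: [572.1, -50.5, 182.0]
eef_rot: [3.141, -0.0, 0.733]
wrist_force: [-0.3, -0.2, 0.6]
finger_gap: 68.0
finger_force: 0.0
```

Run:
```python
from h import *
c=cal('top'); p=cv2.imread('pics/top0.png'); g=p.max(2)
m=np.zeros_like(g,bool); m[300:325,308:332]=g[300:325,308:332]<45
v,u=np.nonzero(m); r=np.stack([(u-c['cx'])/c['fx'],(v-c['cy'])/c['fy'],np.ones(len(u))],1)@att(c).T
o=np.array(c['origin']); P=o+r*((14-o[2])/r[:,2])[:,None]
k=P[:,0]<440; P=P[k]; print(len(P),P.mean(0),P.min(0),P.max(0))
for x0 in range(405,440,7):
    q=P[abs(P[:,0]-x0)<4]; 
    if len(q): print(x0,q[:,1].mean().round(1),np.degrees(np.arctan2(q[:,1].mean()+50,x0-572)).round(2))
s=manip.read_state();T=s['eef_pos'];print(T.round(1),s['eef_rot'].round(3))
pp,d=grab('scene');S=cloud('scene',d);z=S[...,2]
a=np.radians(-48);ex=np.array([np.cos(a),np.sin(a),0]);ey=np.array([-np.sin(a),np.cos(a),0])
Q=S-np.array([572,-50,0]);A=Q@ex;B=Q@ey
for n,kk in(('bar',(d>0)&(z>160)&(z<180)&(np.hypot(A,B)<45)),('fing',(d>0)&(z>210)&(z<260)&(abs(A)<60)&(abs(B)<30))):
    print(n,kk.sum(),np.percentile(A[kk],[1,99]).round(1),np.percentile(B[kk],[1,99]).round(1),z[kk].min())
```

```text
<stdin>:6: RuntimeWarning: Mean of empty slice.
  ret = um.true_divide(
Traceback (most recent call last):
ValueError: zero-size array to reduction operation minimum which has no identity
```

Run:
```python
from h import *
c=cal('top'); p=cv2.imread('pics/top0.png'); g=p.max(2)
for t in(60,75,90):
    m=np.zeros_like(g,bool); m[301:325,308:332]=g[301:325,308:332]<t
    v,u=np.nonzero(m); r=np.stack([(u-c['cx'])/c['fx'],(v-c['cy'])/c['fy'],np.ones(len(u))],1)@att(c).T
    o=np.array(c['origin']); P=o+r*((14-o[2])/r[:,2])[:,None]
    print(t,len(P))
    for vv in range(301,318,3):
        q=P[abs(v-vv)<2]
        if len(q): print(vv,q.mean(0).round(1),np.ptp(q[:,1]).round(1),np.degrees(np.arctan2(q[:,1].mean()+50,q[:,0].mean()-572)).round(2))
pp,d=grab('scene');S=cloud('scene',d);z=S[...,2]
a=np.radians(-48);ex=np.array([np.cos(a),np.sin(a),0]);ey=np.array([-np.sin(a),np.cos(a),0])
Q=S-np.array([572,-50,0]);A=Q@ex;B=Q@ey
for n,kk in(('bar',(d>0)&(z>160)&(z<180)&(np.hypot(A,B)<45)),('fing',(d>0)&(z>210)&(z<260)&(abs(A)<60)&(abs(B)<30))):
    print(n,kk.sum(),np.percentile(A[kk],[1,99]).round(1),np.percentile(B[kk],[1,99]).round(1),z[kk].min())
```

```text
60 79
301 [441.6 -41.4  14. ] 16.3 176.21
304 [434.6 -41.1  14. ] 19.0 176.3
307 [427.  -40.6  14. ] 19.0 176.28
310 [418.4 -40.3  14. ] 16.3 176.4
313 [410.9 -38.6  14. ] 13.6 175.94
75 105
301 [441.5 -40.6  14. ] 19.0 175.89
304 [434.8 -40.7  14. ] 19.0 176.11
307 [426.7 -40.7  14. ] 19.0 176.35
310 [418.6 -40.8  14. ] 19.0 176.56
313 [411.2 -40.   14. ] 16.3 176.43
316 [405.1 -39.5  14. ] 0.0 176.4
90 110
301 [441.6 -41.4  14. ] 21.7 176.21
304 [434.8 -40.7  14. ] 19.0 176.11
307 [426.7 -40.7  14. ] 19.0 176.35
310 [418.6 -40.8  14. ] 19.0 176.56
313 [411.1 -40.8  14. ] 19.0 176.74
316 [405.1 -39.5  14. ] 5.4 176.4
bar 90 [-4.9  7. ] [-23.8  33.1] 160.8872208562998
fing 190 [-44.5  47.2] [ 3.9 12.5] 210.49580349929408
```

Pointer lies at 176.3°, jar at −138°, so the turn needed is about −45.7°. The fingers are centred on the bar within 0.5 mm. Descend and grip.

{"method": "jog_arm", "body": {"plan": [0, 0, -0.03, 0, 0, 0, 0, 0, -0.05, 0, 0, 0, 0, 0, -0.061, 0, 0, 0, 0, 0, -0.061, 0, 0, 0, 0, 0, -0.061, 0, 0, 0]}}

```text
clock: 12.8
eef_pos: [573.0, -50.1, 121.6]
eef_rot: [3.14, -0.001, 0.733]
wrist_force: [-0.9, -0.3, 0.2]
finger_gap: 68.1
finger_force: 0.0
```

{"method": "jog_arm", "body": {"plan": [0, 0, 0, 0, 0, 0, 0, 0, 0, 0, 0, 0, 0, 0, 0, 0, 0, 0, 0, 0, 0, 0, 0, 0, 0, 0, 0, 0, 0, 0, 0, 0, 0, 0, 0, 0, 0, 0, 0, 0, 0, 0, 0, 0, 0, 0, 0, 0], "claw": 0.004, "force": 40}}

```text
clock: 13.6
eef_pos: [572.4, -50.0, 120.1]
eef_rot: [3.142, 0.0, 0.733]
wrist_force: [0.8, -0.7, -1.2]
finger_gap: 11.4
finger_force: 40.0
```

Bar gripped (11.4 mm, 40 N). Turning clockwise, in two calls.

{"method": "jog_arm", "body": {"plan": [0, 0, 0, 0, 0, -2, 0, 0, 0, 0, 0, -5, 0, 0, 0, 0, 0, -8, 0, 0, 0, 0, 0, -11, 0, 0, 0, 0, 0, -14, 0, 0, 0, 0, 0, -17, 0, 0, 0, 0, 0, -20, 0, 0, 0, 0, 0, -20, 0, 0, 0, 0, 0, -20]}}

```text
clock: 14.5
eef_pos: [572.2, -49.8, 120.1]
eef_rot: [-3.141, 0.0, 0.386]
wrist_force: [-1.8, 1.7, 1.4]
finger_gap: 11.7
finger_force: 40.0
```

{"method": "jog_arm", "body": {"plan": [0, 0, 0, 0, 0, -2, 0, 0, 0, 0, 0, -5, 0, 0, 0, 0, 0, -8, 0, 0, 0, 0, 0, -11, 0, 0, 0, 0, 0, -14, 0, 0, 0, 0, 0, -17, 0, 0, 0, 0, 0, -20, 0, 0, 0, 0, 0, -22, 0, 0, 0, 0, 0, -24, 0, 0, 0, 0, 0, -25.7, 0, 0, 0, 0, 0, -25.7, 0, 0, 0, 0, 0, -25.7, 0, 0, 0, 0, 0, -25.7, 0, 0, 0, 0, 0, -25.7, 0, 0, 0, 0, 0, -25.7]}}

```text
clock: 16.0
eef_pos: [572.2, -49.5, 120.1]
eef_rot: [-3.141, 0.0, -0.063]
wrist_force: [-2.3, 4.3, 1.6]
finger_gap: 11.7
finger_force: 40.0
```

Run:
```python
from h import *
s=manip.read_state();print(s['eef_pos'].round(1),s['eef_rot'].round(3),s['wrist_force'].round(1),s['finger_gap'],s['finger_force'],s['moment'].round(2))
p,d=grab('scene');S=cloud('scene',d);x,y,z=S[...,0],S[...,1],S[...,2]
a=np.radians(176.3);C=np.array([572+85*np.cos(a),-50+85*np.sin(a)]);print('jar exp',C)
hsv=cv2.cvtColor(p,cv2.COLOR_RGB2HSV);gr=(hsv[...,0]>40)&(hsv[...,0]<80)&(hsv[...,1]>100)
k=(d>0)&gr&(z>133)&(z<146)&(x<560);Q=S[k];print(len(Q),cv2.minEnclosingCircle(Q[:,:2].astype(np.float32)),Q.mean(0))
k=(d>0)&gr&(z>155)&(z<170)&(x<560);print('tab',k.sum(),S[k].mean(0))
cv2.imwrite('pics/s8.png',cv2.resize(p[110:310,220:400,::-1],None,fx=3,fy=3,interpolation=cv2.INTER_CUBIC))
```

```text
[572.2 -49.5 120.1] [-3.141  0.    -0.063] [-2.3  4.3  1.6] 11.700319721845084 39.98619318008423 [0.8  0.59 0.05]
jar exp [487.17717245 -44.5147538 ]
313 ((-137.0192108154297, -776.329833984375), 998.6709594726562) [ 189.52236114 -418.29437051  138.73861528]
tab 71 [ -618.23076809 -1466.51728741   162.37341819]
```

View pics/s8.png

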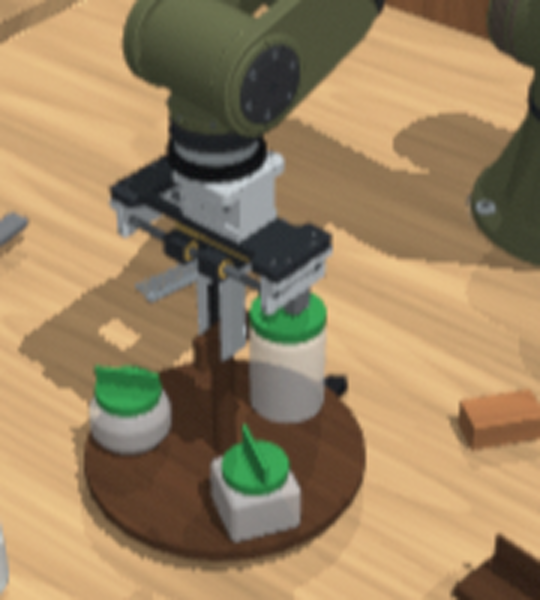

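The tall jar (288,360) is now on the robot side, with the pointer tip at (337,385) behind it. Numeric check of the lid against the expected direction.

Run:
```python
from h import *
f=np.load('last_scene.npz');p,d=f['p'],f['d'];S=cloud('scene',d);x,y,z=S[...,0],S[...,1],S[...,2]
hsv=cv2.cvtColor(p,cv2.COLOR_RGB2HSV);gr=(hsv[...,0]>40)&(hsv[...,0]<80)&(hsv[...,1]>100)&(d>0)
k=gr&(z>131)&(z<143)&(np.hypot(x-487,y+45)<55);Q=S[k];c,r=cv2.minEnclosingCircle(Q[:,:2].astype(np.float32));print(len(Q),c,r,Q.mean(0),np.degrees(np.arctan2(c[1]+50,c[0]-572)))
k=gr&(z>60)&(z<113)&(np.hypot(x-600,y+50)<130)&(x>575)
for s in(1,-1):
    m=k&((y+50)*s>0);c,r=cv2.minEnclosingCircle(S[m][:,:2].astype(np.float32));print(m.sum(),c,r,np.degrees(np.arctan2(c[1]+50,c[0]-572)))
```

```text
234 (490.18487548828125, -43.57433319091797) 35.33355712890625 [499.23408169 -34.95979869 138.15157375] 175.50927297859113
325 (621.8917846679688, 22.29891586303711) 29.87845230102539 55.3913541613394
297 (612.0487670898438, -124.75801086425781) 31.68235206604004 -61.821509520150784
```

The jar direction (175.5–176.8°) matches the pointer (176.3°) well within 5°. Handing in.

```bash
python3 -c "
from cell import manip
print(manip.sign_off())"
```

```text
the job is handed in; nothing more can be done
None
```

The clip is on the tall jar's tab, the carousel is turned so the jar lines up with the pointer to within about 1°, and the gripper is holding it there by the centre bar with 40 N. The job was handed in at about 16 s; no verdict came back.

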